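# Slide the top spotting tile off the stack onto the laboratory jack

## Robot

A 6-joint arm with a two-finger parallel gripper is mounted at the origin on a cart in front of the work surface, level with it; the furniture and walls round the work are solid. World frame = base frame: x ahead of the robot, y to its left, z up, the work surface at z = 0. Lengths are in m, angles in rad, forces in N, time in s.
With the tool pointing down it reaches from about 0.35 to 1 m from the base axis. Payload 7.1 kg.
Tool frame: the origin (TCP) lies midway between the tips of the shut fingers; the grasp point (between the pads) lies 19 mm behind it; z points along the fingers, y is the line along which they close (so a half turn about z gives the same grasp; the last joint's range is limited). The gripper opens to 85 mm and grips with 20 to 120 N. Pads are 22 mm wide; open, the fingers measure 114 mm over their backs; the gripper's body (76 mm by 85 mm) begins 54 mm behind the grasp point. The pads swing forward as they close: fully open they stand 13 mm farther back than shut.
Start: joints at [-1.261, 0.423, 1.63, -0, 1.089, -0.019], TCP at [0.202, -0.591, 0.231] pointing down, gripper open.
Joint ranges: [-3, 3], [-0.9, 2.11], [0.09, 2.58], [-1.31, 4.45], [0.11, 2.69], [-2.54, 2.54]. Speed limits (rad/s): [2.39, 2.39, 3.01, 3.14, 3.14, 3.14].

## Interface

Orientations are given as a rotation vector (axis times angle).
In Python, from workcell import arm gives the robot as it stands.
- The arm moves only by the tool jog_arm, never from a script. Its argument "increments" is a list of rows, each a list of 7 numbers: the closure, from 0 (fully open) to 1 (shut), then the shift along the world's x, y, z scaled (see below), then the turn, a rotation vector about the world's x, y, z scaled (see below). In form: [[fingers, tx, ty, tz, wx, wy, wz], ...]. A call has exactly 5 rows; each row is the pose to reach, as a shift and turn from the pose commanded when the call began; what a row does not reach only later rows make up. The controller multiplies each number of a shift by 0.3 m and each number of a turn by 120 degrees. A row lasts 1/10 s, in which the tool goes at most 50 mm and 8.59 degrees, less where a joint would pass 70% of its speed; a pose out of reach is approached as far as the arm can. A call with a number of a shift or a turn outside -1 to 1 is refused whole. A call with a gripper value outside its range is refused whole. The fingers move at their own pace and stop on an object; the grip force is fixed at half the most. Time passes only in rows, so rows that repeat a pose let the fingers close, or fill a call up. It gives the time, the measured TCP pose, the force, the opening and the grip force at its end, in the units of the state.
- arm.sense(): the state, without advancing time (a new reading comes with each control period).
- arm.grab_frame(name): name is "scene" or "top"; returns (picture, depth): 420x560x3 uint8, red, green, blue; 420x560 float32, m along the optical axis (not along the pixel's ray), 0 where there is no reading.
- arm.camera_model(name): a dict with "K" (3x3 intrinsics, pixels), "origin" and "attitude" of the camera in the world. Camera axes: x right, y down, z forward; pixel columns grow to the right and rows downward; lengths in m; the calibration is good to about 2 mm. A picture is of the moment at which its call begins. camera_model takes no time and is no camera call.
- arm.close_job(): hands the job in; it is judged then, once.
The state is a dict: "time": time; "joint_pos": joint angles; "joint_vel": joint speeds; "effort": joint torques, N m; "tcp_pos": TCP position; "tool_rot": TCP orientation; "wrist_force": force on the tool from outside, world axes, zero at the start; "ft_torque": the same for the moment, N m; "finger_gap": opening from 0.0 (shut) to 1.0 (fully open); "gripper_force": force on a finger pad.
Only numpy, scipy, OpenCV 4.12 (cv2) and the standard library are available. Lean on these libraries where they do the work, as an engineer would, in place of code of your own. Each camera call takes 0.05 s, during which the arm holds its last target. There are 200 camera calls.

## Task

Three white porcelain spotting tiles lie stacked in a wooden holder beside a low laboratory jack. Slide the top tile sideways off the stack and straight across onto the jack's metal plate, without lifting it, and leave it lying flat in the middle of the plate and lined up with it. The two tiles below must stay as they are in the stack.

Things in the scene. Friction and masses are not known exactly. Their poses are not given: they have to be found in the camera images.
- tile_top_centre (a point): Centre (half-way up) of the stack's top tile: a loose white porcelain block with six shallow wells on top, 56 mm (its x) by 90 mm (its y) by 14 mm high (its z, up), about 150 g. At the start its underside lies 48 mm, its upper face 62 mm above the table. It can be pinched across its 56 mm width, by its own 14 mm of height only: the next tile, of the same outline, lies right under it.
- tile_second_centre (a point): Centre (half-way up, 41 mm above the table) of the second tile, same size and axes, loose, under the top tile.
- tile_bottom_centre (a point): Centre (half-way up, 27 mm above the table) of the lowest tile, same size and axes, loose. It stands in a fixed wooden holder, 74 mm (x) by 108 mm (y), whose floor is 20 mm and whose lip is 26 mm above the table.
- jack_plate (a point): Centre of the upper face of the fixed laboratory jack's bare metal plate, 80 mm (its x) by 106 mm (its y), 46 mm above the table: 2 mm lower than the top tile's underside at the start. Nothing of the jack is higher. It stands left or right of the stack along the tiles' y axis, 120 to 140 mm centre to centre; its x and the tiles' x agree within 6 degrees.
Not all that is in view belongs to the job. Leave any green look-alike of the part that bears tile_second_centre alone.

How it is judged:
By the outcome, as a careful person would: the job done as asked, in the order asked, and still so for the second after the job is handed in, with the robot touching nothing.
It also fails if it takes over 35 s, if anything falls off the work surface, if the arm or the gripper's body presses on something with over 40 N, if the wrist force passes 120 N, or if a joint passes its speed limit or range.

## Working session

There is one attempt and no reset: what is moved stays moved. The work goes in short steps, Python scripts to look and compute and a tool call to move; the robot and the scene stay as the last step left them, time stands still between calls to the robot, and variables do not carry over. Pictures are saved under pics/ and viewed, at most 10 in all, crops included, and the job is handed in when it is done.

Besides the shell and the picture viewer there is one more tool, called after "Call:" as name(argument=value, ...) on one line, values as JSON. jog_arm: Moves the arm, as the interface text tells. Its arguments: {"type":"object","properties":{"increments":{"type":"array","items":{"type":"array","items":{"type":"number"}}}},"required":["increments"]}

```bash
mkdir -p pics
python3 - <<'E'
from workcell import arm
import cv2,numpy as np
for n in("scene","top"):
    p,d=arm.grab_frame(n); np.savez(f"{n}0.npz",p=p,d=d)
    cv2.imwrite(f"pics/{n}0.png",p[:,:,::-1]); m=arm.camera_model(n); print(n,m)
s=arm.sense();print(s)
E
```

```text
scene {'K': array([[546.75875643,   0.        , 278.36018989],
       [  0.        , 546.75875643, 215.5792971 ],
       [  0.        ,   0.        ,   1.        ]]), 'origin': array([-0.01892586,  0.37942952,  0.48671783]), 'attitude': array([-1.15862336,  2.1065613 , -1.19360275])}
top {'K': array([[533.86115965,   0.        , 280.04767063],
       [  0.        , 533.86115965, 207.76844863],
       [  0.        ,   0.        ,   1.        ]]), 'origin': array([ 0.51646813, -0.03629807,  1.06942686]), 'attitude': array([-2.15695753,  2.20632881, -0.04103392])}
{'time': 0.1, 'joint_pos': array([-1.26099793e+00,  4.23763360e-01,  1.63063328e+00,  3.16731070e-05,
        1.08863101e+00, -1.89705552e-02]), 'joint_vel': array([ 0.00046856, -0.00133573, -0.00080455,  0.00102817, -0.00117118,
        0.00080889]), 'effort': array([ 5.33015591e-04, -5.58425546e+01, -2.82443637e+01, -1.81460700e-05,
        2.96401122e-03, -2.09586221e-05]), 'tcp_pos': array([ 0.20169145, -0.59101741,  0.23061636]), 'tool_rot': array([-3.09784074e+00, -5.13850563e-01,  2.82894510e-04]), 'wrist_force': array([-0.51305573,  0.08368321, -0.10602676]), 'ft_torque': array([ 0.00741235, -0.02671697, -0.02889525]), 'gripper_force': 0.0, 'finger_gap': 0.999055001813309}
```

View pics/top0.png

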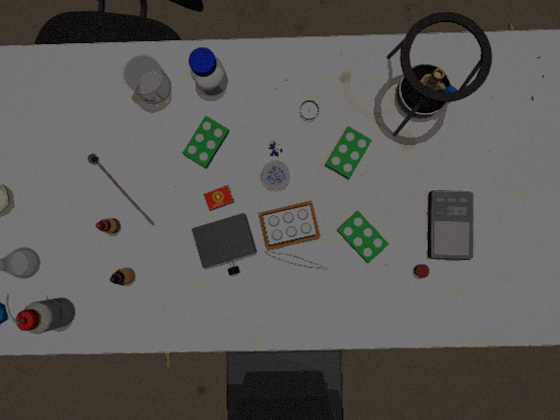

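View pics/scene0.png

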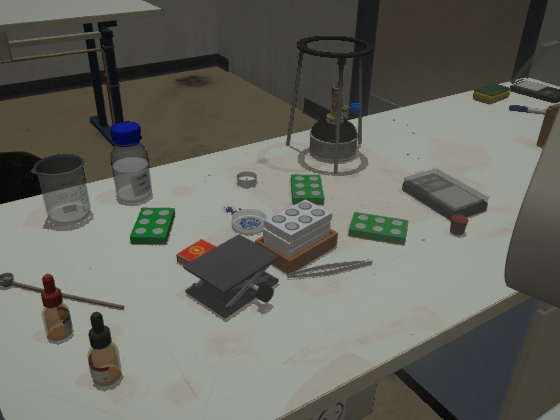

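Both pictures show the stack of white tiles in the brown holder, at top (289,226) and scene (298,222). The jack plate is at top (225,241) and scene (232,262), on the +y side of the stack. Possible confusions are the green tiles at top (206,142), (348,152) and (362,237), and the grey balance at (451,225). By the description I choose the white stack, and I'll measure it and check it in a close crop.

```bash
cat > h.py <<'E'
import cv2,numpy as np
from workcell import arm
from scipy.spatial.transform import Rotation as R
def cloud(n,d):
    m=arm.camera_model(n);v,u=np.mgrid[:420,:560];K=m["K"]
    c=np.dstack([(u-K[0,2])/K[0,0]*d,(v-K[1,2])/K[1,1]*d,d])
    return c@R.from_rotvec(m["attitude"]).as_matrix().T+m["origin"]
def rays(n,px,z):
    m=arm.camera_model(n);px=np.atleast_2d(px).astype(float)
    r=np.c_[px,np.ones(len(px))]@np.linalg.inv(m["K"]).T@R.from_rotvec(m["attitude"]).as_matrix().T
    return m["origin"]+r*((z-m["origin"][2])/r[:,2])[:,None]
def biggest(mask):
    c=max(cv2.findContours(mask.astype(np.uint8),cv2.RETR_EXTERNAL,cv2.CHAIN_APPROX_NONE)[0],key=cv2.contourArea)
    return c
def rect(n,mask,z):
    c=biggest(mask)[:,0,:]
    w=rays(n,c,z)[:,:2]
    (cx,cy),(a,b),t=cv2.minAreaRect((w*1000).astype(np.float32))
    bx=cv2.boxPoints(((cx,cy),(a,b),t)); e=[bx[1]-bx[0],bx[2]-bx[1]]; l=max(e,key=np.linalg.norm)
    ang=np.degrees(np.arctan2(l[1],l[0]))%180   # long axis
    return np.round([cx,cy,min(a,b),max(a,b),ang],1)
E
python3 - <<'E'
from h import *
f=np.load("top0.npz");p,d=f["p"],f["d"];w=cloud("top",d)
roi=np.zeros((420,560),bool);roi[190:285,180:335]=1
z=w[...,2]
print("table",np.median(z[280:330,200:300]))
hsv=cv2.cvtColor(p,cv2.COLOR_RGB2HSV)
print("tile z",np.median(z[222:230,285:292]),"plate z",np.median(z[235:245,218:232]), hsv[226,289],hsv[240,225],hsv[226,262])
t=roi&(z>.053)&(z<.075)&(hsv[...,1]<90);print("tile depth",rect("top",t,.062))
k=roi&(z>.036)&(z<.055)&(hsv[...,1]<90);k[:,257:]=0
print("plate depth",rect("top",k,.046))
dark=roi&(hsv[...,2]<95)&(hsv[...,1]<90);dark[:,258:]=0
dark=cv2.morphologyEx(dark.astype(np.uint8),cv2.MORPH_OPEN,np.ones((7,7)))
print("plate colour",rect("top",dark,.046))
br=roi&(hsv[...,1]>100)&((hsv[...,0]<20));br[:,:255]=0
print("holder",rect("top",br,.026))
# white inside holder
hull=np.zeros((420,560),np.uint8);cv2.fillPoly(hull,[cv2.convexHull(biggest(br))],1)
wh=(hull>0)&(hsv[...,1]<70);wh=cv2.morphologyEx(wh.astype(np.uint8),cv2.MORPH_OPEN,np.ones((3,3)))
print("tile colour",rect("top",wh,.062))
f=np.load("scene0.npz");q,d2=f["p"],f["d"];w2=cloud("scene",d2)
r2=np.zeros((420,560),bool);r2[180:315,170:345]=1
h2=cv2.cvtColor(q,cv2.COLOR_RGB2HSV)
t=r2&(abs(w2[...,2]-.062)<.004)&(h2[...,1]<90)&(h2[...,2]>90);print("scene tile",rect("scene",t,.062), "table",np.median(w2[290:310,310:340,2]))
k=r2&(abs(w2[...,2]-.046)<.005)&(h2[...,2]<90);k=cv2.morphologyEx(k.astype(np.uint8),cv2.MORPH_OPEN,np.ones((3,3)));print("scene plate",rect("scene",k,.046))
a=cv2.resize(p[195:280,185:335],None,fx=4,fy=4,interpolation=cv2.INTER_CUBIC)
b=cv2.resize(q[190:320,175:345],None,fx=600/170,fy=600/170)[:460]
cv2.imwrite("pics/crop.png",cv2.convertScaleAbs(a[:,:,::-1],alpha=1.5))
E
```

```text
table -0.00033564102387573236
tile z 0.06213359481284442 plate z 0.04581429481847088 [90  9 87] [140  17  46] [ 13 190  90]
tile depth [544.3 -33.8  55.8  89.4 101.7]
plate depth [517.2  94.1  79.8 105.9 105.4]
plate colour [515.3  92.6  85.6 110.  105.6]
holder [543.9 -31.5  73.4 107.4 102. ]
tile colour [543.3 -32.   57.   92.8 101.7]
scene tile [541.9 -26.9  57.6  93.5 101.5] table -9.362576654023402e-05
scene plate [514.4  99.9  82.8 108.5 105.4]
```

View pics/crop.png

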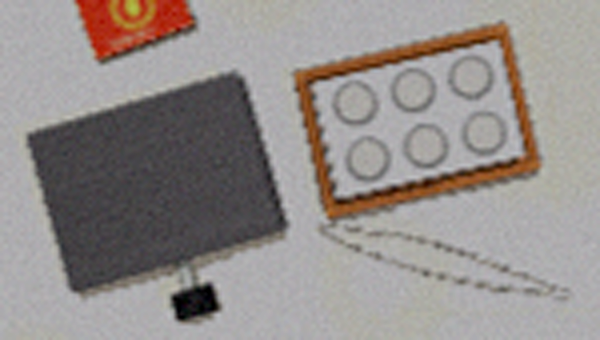

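The crop confirms the white six-well tile, lying square in its holder at crop (420,120). The bare dark plate is at crop (158,182). Sizes and heights agree with those given: tile 56x89 at z=0.062, plate 80x106 at z=0.046.

The tile centre is (0.544,-0.033) with its long axis at 101.7°. The plate centre is (0.517,0.094) at 105.4°. The slide is therefore (-0.027,+0.127) with a 3.7° turn.

The tool must yaw by +82.9° in total, so I start the approach.

Call:
jog_arm(increments=[[0, 0.08, 0.125, 0, 0, 0, 0.046], [0, 0.16, 0.25, 0, 0, 0, 0.092], [0, 0.24, 0.375, 0, 0, 0, 0.138], [0, 0.32, 0.5, 0, 0, 0, 0.184], [0, 0.4, 0.625, 0, 0, 0, 0.23]])

```text
time: 0.6
tcp_pos: [0.3223, -0.4023, 0.2311]
tool_rot: [-2.884, -1.244, 0.0]
wrist_force: [0.1, -0.4, 0.9]
finger_gap: 0.999
gripper_force: 0.0
```

Call:
jog_arm(increments=[[0, 0.08, 0.125, 0, 0, 0, 0.046], [0, 0.16, 0.25, 0, 0, 0, 0.092], [0, 0.24, 0.375, 0, 0, 0, 0.138], [0, 0.32, 0.5, 0, 0, 0, 0.184], [0, 0.4, 0.625, 0, 0, 0, 0.23]])

```text
time: 1.1
tcp_pos: [0.4423, -0.2148, 0.2312]
tool_rot: [-2.505, -1.896, 0.0]
wrist_force: [0.6, -0.5, -0.1]
finger_gap: 1.0
gripper_force: 0.0
```

Call:
jog_arm(increments=[[0, 0.068, 0.123, -0.04, 0, 0, 0.046], [0, 0.136, 0.245, -0.08, 0, 0, 0.092], [0, 0.204, 0.368, -0.12, 0, 0, 0.138], [0, 0.272, 0.49, -0.16, 0, 0, 0.184], [0, 0.34, 0.613, -0.2, 0, 0, 0.23]])

```text
time: 1.6
tcp_pos: [0.5443, -0.0309, 0.1706]
tool_rot: [-1.98, -2.439, 0.0]
wrist_force: [0.8, -0.8, -0.0]
finger_gap: 1.002
gripper_force: 0.0
```

Call:
jog_arm(increments=[[0, 0, 0, -0.08, 0, 0, 0], [0, 0, 0, -0.16, 0, 0, 0], [0, 0, 0, -0.25, 0, 0, 0], [0, 0, 0, -0.32, 0, 0, 0], [0, 0, 0, -0.32, 0, 0, 0]])

```text
time: 2.1
tcp_pos: [0.5415, -0.0323, 0.0725]
tool_rot: [-1.981, -2.432, 0.005]
wrist_force: [0.1, -0.0, -0.4]
finger_gap: 1.003
gripper_force: 0.0
```

Run:
```python
from h import *
p,d=arm.grab_frame("scene");np.savez("s1.npz",p=p,d=d)
cv2.imwrite("pics/s1.png",cv2.convertScaleAbs(cv2.resize(p[120:300,180:400],None,fx=3,fy=3,interpolation=cv2.INTER_CUBIC)[:,:,::-1],alpha=1.5))
print(arm.sense()["tcp_pos"])
```

```text
[ 0.54264421 -0.03246669  0.07412176]
```

View pics/s1.png

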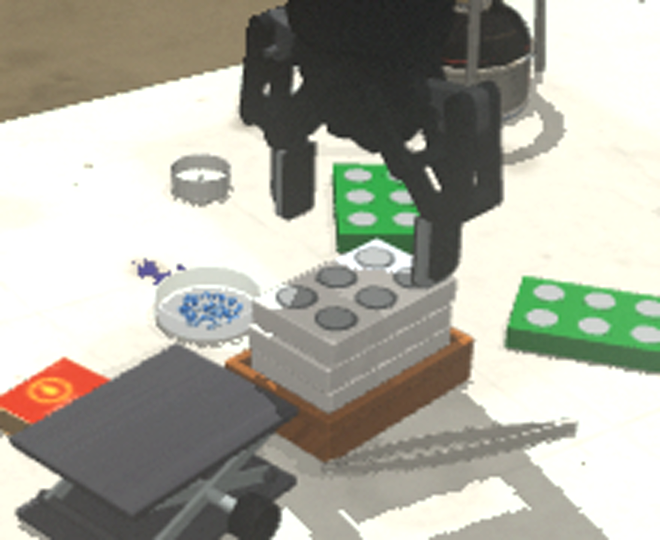

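The crop shows both fingertips above the stack, the near one at crop (438,275) and the far one at (295,210). The jack plate lies at lower left. Next I check tip height and centring from depth.

Run:
```python
from h import *
f=np.load("s1.npz");p,d=f["p"],f["d"];w=cloud("scene",d)
v=p.max(2)<60
for nm,(r0,r1,c0,c1) in dict(near=(185,215,316,336),far=(165,193,270,288)).items():
    m=np.zeros((420,560),bool);m[r0:r1,c0:c1]=1;m&=v&(w[...,2]>.066)&(w[...,2]<.12)
    q=w[m]; low=q[q[:,2]<np.percentile(q[:,2],2)+.012]
    print(nm,"z",np.percentile(q[:,2],[0,2,5,50]).round(4),"x",np.percentile(low[:,0],[2,50,98]).round(4),"y",np.percentile(low[:,1],[2,50,98]).round(4))
t=(abs(w[...,2]-.062)<.0025)&(w[...,1]<.03)&(w[...,1]>-.09)&(abs(w[...,0]-.54)<.06)
q=w[t];print("tile",q.min(0).round(4),q.max(0).round(4),q.mean(0).round(4)); print(arm.sense()["tcp_pos"],arm.sense()["tool_rot"])
```

```text
near z [0.0883 0.0917 0.0936 0.1073] x [0.4864 0.4899 0.4985] y [-0.0454 -0.0355 -0.0283]
far z [0.0863 0.0874 0.0893 0.1041] x [0.5816 0.5847 0.5937] y [-0.0294 -0.0189 -0.0106]
tile [ 0.5067 -0.0772  0.0595] [0.5784 0.02   0.0643] [ 0.5414 -0.0237  0.0622]
[ 0.54264421 -0.03246669  0.07412176] [-1.98287022 -2.43308172  0.00310599]
```

Tips stand 13 mm behind the TCP when open, as stated, which makes about 4 mm at 56 mm opening. I descend to TCP z of about 0.0475, putting the tips near 0.0515 once gripped, and pre-close.

Call:
jog_arm(increments=[[0, 0, 0, -0.02, 0, 0, 0], [0, 0, 0, -0.04, 0, 0, 0], [0, 0, 0, -0.06, 0, 0, 0], [0, 0, 0, -0.08, 0, 0, 0], [0, 0, 0, -0.09, 0, 0, 0]])

```text
time: 2.65
tcp_pos: [0.5437, -0.0326, 0.0479]
tool_rot: [-1.985, -2.435, 0.0]
wrist_force: [0.6, 0.2, -0.1]
finger_gap: 1.0
gripper_force: 0.0
```

Call:
jog_arm(increments=[[0.15, 0, 0, 0, 0, 0, 0], [0.2, 0, 0, 0, 0, 0, 0], [0.2, 0, 0, 0, 0, 0, 0], [0.25, 0, 0, 0, 0, 0, 0], [0.25, 0, 0, 0, 0, 0, 0]])

```text
time: 3.15
tcp_pos: [0.544, -0.0326, 0.0485]
tool_rot: [1.985, 2.435, 0.0]
wrist_force: [-0.0, 0.0, 0.4]
finger_gap: 0.75
gripper_force: 0.0
```

Call:
jog_arm(increments=[[0.28, 0, 0, -0.003, 0, 0, 0], [0.3, 0, 0, -0.003, 0, 0, 0], [0.32, 0, 0, -0.003, 0, 0, 0], [0.34, 0, 0, -0.003, 0, 0, 0], [0.36, 0, 0, -0.003, 0, 0, 0]])

```text
time: 3.65
tcp_pos: [0.5436, -0.0326, 0.0476]
tool_rot: [-1.984, -2.435, 0.0]
wrist_force: [-1.8, -0.5, 3.8]
finger_gap: 0.646
gripper_force: 29.9
```

Call:
jog_arm(increments=[[0.38, 0, 0, 0, 0, 0, 0], [0.4, 0, 0, 0, 0, 0, 0], [0.42, 0, 0, 0, 0, 0, 0], [0.42, 0, 0, 0, 0, 0, 0], [0.42, 0, 0, 0, 0, 0, 0]])

```text
time: 4.15
tcp_pos: [0.5436, -0.0326, 0.0479]
tool_rot: [-1.985, -2.435, 0.0]
wrist_force: [-2.3, 0.2, 7.2]
finger_gap: 0.64
gripper_force: 62.5
```

Run:
```python
from h import *
p,d=arm.grab_frame("scene");np.savez("s2.npz",p=p,d=d)
cv2.imwrite("pics/s2.png",cv2.convertScaleAbs(cv2.resize(p[170:290,220:360],None,fx=5,fy=5,interpolation=cv2.INTER_CUBIC)[:,:,::-1],alpha=1.7))
s=arm.sense();print({k:np.round(s[k],4) for k in("time","tcp_pos","tool_rot","wrist_force","ft_torque","finger_gap","gripper_force")})
```

```text
{'time': np.float64(4.2), 'tcp_pos': array([ 0.5436, -0.0326,  0.0479]), 'tool_rot': array([-1.9845e+00, -2.4351e+00,  4.0000e-04]), 'wrist_force': array([-2.5494, -0.5117,  6.4966]), 'ft_torque': array([-0.039 ,  0.5141, -0.0442]), 'finger_gap': np.float64(0.6346), 'gripper_force': np.float64(62.5288)}
```

View pics/s2.png

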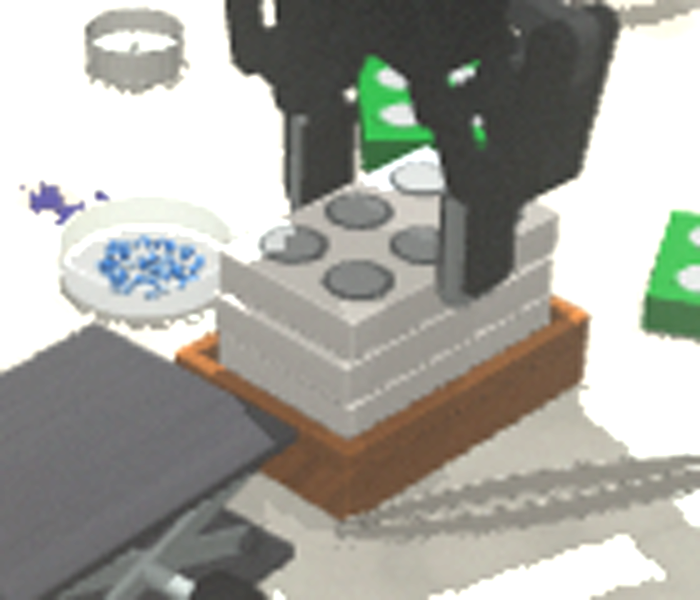

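The picture shows the pads on the top tile only. The near tip at crop (440,295) sits above the seam at about (440,314). A downward press of about 7 N remains from the fingers' swing, so I relieve it in small steps before sliding, to avoid dragging the second tile.

Call:
jog_arm(increments=[[0.42, 0, 0, 0.001, 0, 0, 0], [0.42, 0, 0, 0.001, 0, 0, 0], [0.42, 0, 0, 0.001, 0, 0, 0], [0.42, 0, 0, 0.001, 0, 0, 0], [0.42, 0, 0, 0.001, 0, 0, 0]])

```text
time: 4.7
tcp_pos: [0.5436, -0.0326, 0.0479]
tool_rot: [-1.985, -2.435, 0.0]
wrist_force: [-3.2, -0.1, 5.9]
finger_gap: 0.636
gripper_force: 63.2
```

Call:
jog_arm(increments=[[0.42, 0, 0, 0.001, 0, 0, 0], [0.42, 0, 0, 0.002, 0, 0, 0], [0.42, 0, 0, 0.003, 0, 0, 0], [0.42, 0, 0, 0.003, 0, 0, 0], [0.42, 0, 0, 0.003, 0, 0, 0]])

```text
time: 5.2
tcp_pos: [0.5439, -0.0326, 0.0485]
tool_rot: [-1.985, -2.435, 0.0]
wrist_force: [0.5, -0.5, -1.0]
finger_gap: 0.635
gripper_force: 63.2
```

Call:
jog_arm(increments=[[0.42, -0.003, 0.014, -0.0005, 0, 0, 0], [0.42, -0.007, 0.032, -0.0005, 0, 0, 0], [0.42, -0.011, 0.05, -0.0005, 0, 0, 0], [0.42, -0.015, 0.068, -0.0005, 0, 0, 0], [0.42, -0.018, 0.085, -0.0005, 0, 0, 0]])

```text
time: 5.7
tcp_pos: [0.5382, -0.0064, 0.0485]
tool_rot: [-1.984, -2.436, 0.0]
wrist_force: [0.3, 0.0, -1.7]
finger_gap: 0.631
gripper_force: 63.2
```

Run:
```python
from h import *
p,d=arm.grab_frame("scene");np.savez("s3.npz",p=p,d=d)
cv2.imwrite("pics/s3.png",cv2.convertScaleAbs(cv2.resize(p[170:290,220:360],None,fx=5,fy=5,interpolation=cv2.INTER_CUBIC)[:,:,::-1],alpha=1.7))
s=arm.sense();print({k:np.round(s[k],4) for k in("time","tcp_pos","tool_rot","wrist_force","ft_torque","finger_gap","gripper_force")})
```

```text
{'time': np.float64(5.75), 'tcp_pos': array([ 0.5381, -0.0059,  0.0484]), 'tool_rot': array([-1.9838e+00, -2.4355e+00,  1.0000e-04]), 'wrist_force': array([-0.5577,  0.6589, -1.1954]), 'ft_torque': array([ 0.0186, -0.032 , -0.0053]), 'finger_gap': np.float64(0.637), 'gripper_force': np.float64(63.2247)}
```

View pics/s3.png

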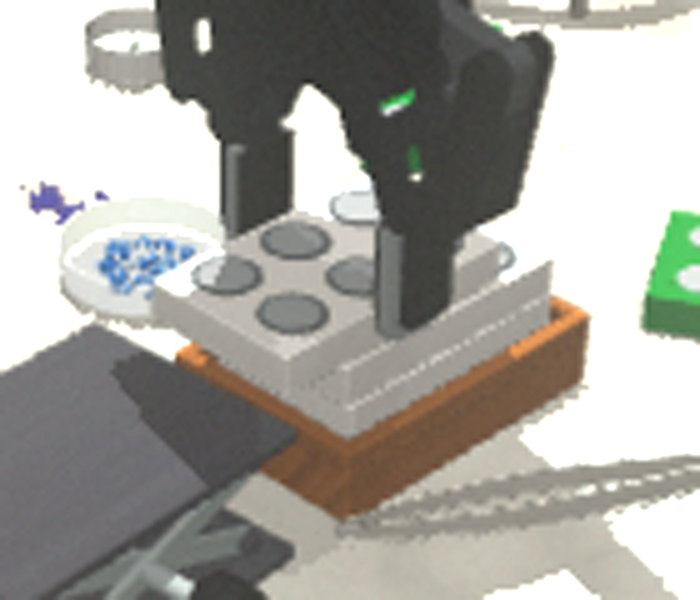

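The top tile alone has slid, and the second tile's corner is still at crop (345,370). I carry on, a hair lower so the tile keeps contact.

Call:
jog_arm(increments=[[0.42, -0.007, 0.034, -0.001, 0, 0, 0], [0.42, -0.014, 0.068, -0.001, 0, 0, 0], [0.42, -0.022, 0.102, -0.001, 0, 0, 0], [0.42, -0.029, 0.136, -0.001, 0, 0, 0], [0.42, -0.036, 0.17, -0.001, 0, 0, 0]])

```text
time: 6.25
tcp_pos: [0.5274, 0.0449, 0.0482]
tool_rot: [1.984, 2.436, 0.0]
wrist_force: [-0.0, -0.3, -2.2]
finger_gap: 0.639
gripper_force: 63.2
```

Call:
jog_arm(increments=[[0.42, -0.007, 0.034, 0, 0, 0, 0.006], [0.42, -0.015, 0.068, 0, 0, 0, 0.012], [0.42, -0.022, 0.102, 0, 0, 0, 0.019], [0.42, -0.03, 0.136, 0, 0, 0, 0.025], [0.42, -0.037, 0.169, 0, 0, 0, 0.031]])

```text
time: 6.75
tcp_pos: [0.5163, 0.0955, 0.0482]
tool_rot: [-1.903, -2.499, 0.0]
wrist_force: [0.6, -0.0, -0.7]
finger_gap: 0.635
gripper_force: 63.2
```

```bash
cat > chk.py <<'E'
from h import *
s=arm.sense();print({k:np.round(s[k],4) for k in("time","tcp_pos","tool_rot","wrist_force","finger_gap","gripper_force")})
for n,vz in(("top",0),("scene",0)):
    p,d=arm.grab_frame(n);w=cloud(n,d);hsv=cv2.cvtColor(p,cv2.COLOR_RGB2HSV)
    reg=(abs(w[...,0]-.53)<.12)&(w[...,1]>-.11)&(w[...,1]<.18)
    k=reg&(w[...,2]>.038)&(w[...,2]<.068)&(w[...,1]>.03)
    if n=="top": print("plate outline",rect(n,k,.046))
    b=reg&(hsv[...,1]<70)&(hsv[...,2]>66)&(w[...,2]>.036)&(w[...,2]<.07)
    for nm,m in(("placed",b&(w[...,1]>.025)),("left",b&(w[...,1]<.02))):
        m=cv2.morphologyEx(m.astype(np.uint8),cv2.MORPH_CLOSE,np.ones((5,5)))
        z=np.median(w[m>0][:,2]);print(n,nm,z.round(4),rect(n,m,z))
    np.savez(f"{n}_last.npz",p=p,d=d)
a=np.load("top_last.npz")["p"][190:285,180:340];c=np.load("scene_last.npz")["p"][160:320,160:345]
a=cv2.resize(a,(384,456//2));c=cv2.resize(c,(400,346));o=np.zeros((346,784,3),np.uint8);o[:228,:384]=a;o[:,384:]=c
import sys;cv2.imwrite(f"pics/{sys.argv[1]}.png",cv2.convertScaleAbs(o[:,:,::-1],alpha=1.6))
E
python3 chk.py c1
```

```text
{'time': np.float64(6.75), 'tcp_pos': array([0.5163, 0.0955, 0.0482]), 'tool_rot': array([-1.9032, -2.4994,  0.    ]), 'wrist_force': array([ 0.6401, -0.0112, -0.6841]), 'finger_gap': np.float64(0.6354), 'gripper_force': np.float64(63.2201)}
plate outline [529.3  48.3  18.3  80.1   8.9]
top placed 0.0619 [527.9  51.8   5.9  53.7   8.9]
top left 0.0482 [543.6 -31.4  56.2  89.6 101.4]
scene placed 0.0621 [513.1 111.5  71.6 112.1 123.1]
scene left 0.048 [535.4 -21.7  66.7 102.2 101.6]
```

View pics/c1.png

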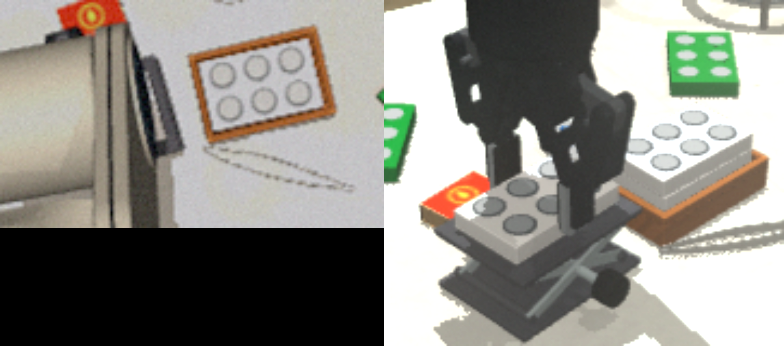

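The tile is now over the plate (right panel, about (530,215)), and the second tile is unmoved at (543.6,-31.4). I lower it 2 mm and then release.

Call:
jog_arm(increments=[[0.42, 0, 0, -0.002, 0, 0, 0], [0.42, 0, 0, -0.004, 0, 0, 0], [0.42, 0, 0, -0.0055, 0, 0, 0], [0.42, 0, 0, -0.0065, 0, 0, 0], [0.42, 0, 0, -0.0065, 0, 0, 0]])

```text
time: 7.35
tcp_pos: [0.5165, 0.0943, 0.0461]
tool_rot: [-1.905, -2.498, 0.0]
wrist_force: [-0.1, -0.0, -1.5]
finger_gap: 0.633
gripper_force: 63.2
```

Call:
jog_arm(increments=[[0.42, 0, 0, -0.001, 0, 0, 0], [0.42, 0, 0, -0.002, 0, 0, 0], [0.42, 0, 0, -0.002, 0, 0, 0], [0.42, 0, 0, -0.002, 0, 0, 0], [0.42, 0, 0, -0.002, 0, 0, 0]])

```text
time: 7.85
tcp_pos: [0.5166, 0.0945, 0.0459]
tool_rot: [1.904, 2.498, -0.0]
wrist_force: [-1.3, -2.4, 6.1]
finger_gap: 0.635
gripper_force: 63.9
```

Contact with the plate. I open the fingers gently, then rise and back off to see.

Call:
jog_arm(increments=[[0.38, 0, 0, 0.001, 0, 0, 0], [0.34, 0, 0, 0.001, 0, 0, 0], [0.3, 0, 0, 0.001, 0, 0, 0], [0.2, 0, 0, 0.001, 0, 0, 0], [0.1, 0, 0, 0.001, 0, 0, 0]])

```text
time: 8.35
tcp_pos: [0.5165, 0.0947, 0.0458]
tool_rot: [-1.905, -2.498, 0.0]
wrist_force: [0.7, 0.2, 0.1]
finger_gap: 0.901
gripper_force: 0.0
```

Call:
jog_arm(increments=[[0, 0, 0, 0, 0, 0, 0], [0, 0, 0, 0.03, 0, 0, 0], [0, 0, 0, 0.1, 0, 0, 0], [0, 0, 0, 0.2, 0, 0, 0], [0, 0, 0, 0.33, 0, 0, 0]])

```text
time: 8.85
tcp_pos: [0.5155, 0.0944, 0.1454]
tool_rot: [-1.904, -2.497, 0.003]
wrist_force: [1.1, 0.2, 0.2]
finger_gap: 0.999
gripper_force: 0.0
```

Call:
jog_arm(increments=[[0, 0, -0.12, 0.1, 0, 0, 0], [0, 0, -0.26, 0.2, 0, 0, 0], [0, 0, -0.4, 0.25, 0, 0, 0], [0, 0, -0.55, 0.25, 0, 0, 0], [0, 0, -0.7, 0.25, 0, 0, 0]])

```text
time: 9.35
tcp_pos: [0.5167, -0.1171, 0.2217]
tool_rot: [1.903, 2.497, 0.002]
wrist_force: [0.8, 0.6, 0.9]
finger_gap: 0.997
gripper_force: 0.0
```

```bash
python3 chk.py c2
```

```text
{'time': np.float64(9.35), 'tcp_pos': array([ 0.5167, -0.1171,  0.2217]), 'tool_rot': array([1.9027e+00, 2.4967e+00, 1.8000e-03]), 'wrist_force': array([0.8463, 0.5752, 0.9468]), 'finger_gap': np.float64(0.9967), 'gripper_force': np.float64(0.0)}
plate outline [517.2  94.1  79.8 105.9 105.4]
top placed 0.0597 [521.7  97.4  67.3  94.8 105.4]
top left 0.0482 [543.5 -31.4  56.   89.4 101.4]
scene placed 0.0599 [502.8 106.   79.1 112.9 105.5]
scene left 0.048 [535.4 -21.7  66.7 102.4 101.3]
```

View pics/c2.png

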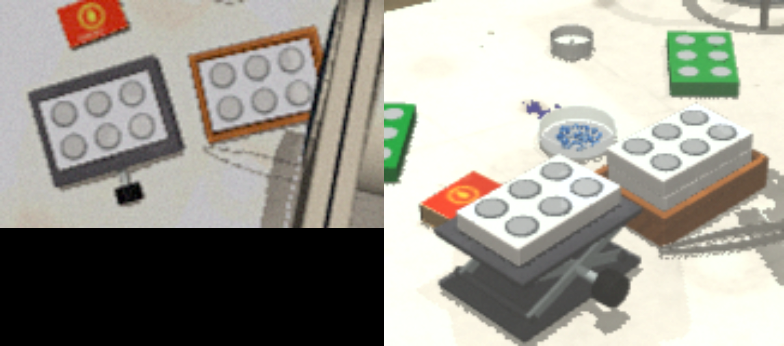

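The tile lies flat on the plate (left panel, about (103,118)), and the stack is intact. I measure the centring with a height mask.

Run:
```python
from h import *
for n in("top","scene"):
    f=np.load(n+"_last.npz");w=cloud(n,f["d"]);z=w[...,2]
    reg=(abs(w[...,0]-.517)<.06)&(abs(w[...,1]-.097)<.068)
    print(n,"tile",rect(n,reg&(abs(z-.06)<(.007 if n=="top" else .003)),.060),"plate",rect(n,reg&(z>.038)&(z<.066),.046))
    m=reg&(z>.0575);q=w[m];A=np.c_[q[:,:2]-q[:,:2].mean(0),np.ones(len(q))];print(np.linalg.lstsq(A,q[:,2],rcond=None)[0].round(4))
```

```text
top tile [518.   93.   55.7  90.3 105.4] plate [517.2  94.1  79.8 105.9 105.4]
[-0.0008 -0.0011  0.0604]
scene tile [515.2  99.   59.2  92.6 105.7] plate [517.4  96.5  86.8 116.6 105.4]
[ 0.006  -0.0005  0.0602]
```

The tile is centred within about 1.5 mm, aligned to the plate and flat. The robot is clear, so I hand the job in.

```bash
python3 -c "
from workcell import arm
print(arm.close_job())"
```

```text
the job is handed in; nothing more can be done
None
```

I slid the top tile across and left it flat on the jack plate, centred within about 1.5 mm and lined up with it; the two tiles below did not move, and the job was handed in at about 9.4 s.

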